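# Load the last plate and unlatch the wash cassette

## Robot

A 7-joint arm with a two-finger parallel gripper is mounted at the origin on the work surface. World frame = base frame: x ahead of the robot, y to its left, z up, the work surface at z = 0. Lengths are in m, angles in rad, forces in N, time in s.
With the tool pointing down it reaches from about 0.4 to 0.875 m from the base axis. Payload 19.3 kg.
Tool frame: the origin (TCP) lies at the very end of the fingers, on their centre line; the grasp point (between the pads) lies 19 mm behind it (env.tcp_to_grasp is the distance from the TCP to the grasp point, in m); z points along the fingers, y is the line along which they close (so a half turn about z gives the same grasp; the last joint's range is limited). The gripper opens to 85 mm and grips with 20 to 120 N. Pads are 22 mm wide; open, the fingers measure 114 mm over their backs; the gripper's body (76 mm by 85 mm) begins 54 mm behind the grasp point. The pads swing forward as they close: fully open they stand 13 mm farther back than shut.
Start: joints at [-1.208, 0.521, -0.036, 1.599, 0.021, 1.021, -0.113], TCP at [0.262, 0.567, 0.231] pointing down, gripper open.
Joint ranges: [-2.91, 2.91], [-0.3, 2.13], [-1.5, 1.42], [0.17, 2.43], [-1.26, 4.41], [0.16, 1.93], [-2.52, 2.52]. Speed limits (rad/s): [1.89, 1.89, 2.39, 2.39, 3.01, 3.01, 3.01].

## Interface

Orientations are given as a rotation vector (axis times angle).
In Python, from bench import env, cams gives the robot as it stands. Calls block until the motion is done:
- env.goto(position, orientation): joint-space move of the TCP to a pose.
- env.line_to(position, feed=0.15, frame=None): straight line of the TCP; frame=None keeps the orientation; feed is the mean speed in m/s.
- env.movej(angles): joint-space move.
- env.open_gripper() and env.close_gripper(squeeze=None): open the fingers fully, or close them until they stop; squeeze is the grip in N (None keeps the last).
- env.hold(seconds).
- env.solve_ik(position, orientation): joint angles nearest the present ones, or None.
- cams.capture(name): name is "scene" or "side" or "wrist"; returns a dict with "color" (384x512x3 uint8, red, green, blue), "intrinsics" (3x3 intrinsics, pixels), "rvec" (rotation vector, rad) and "tvec" (3), from world to camera coordinates, as OpenCV has them. Camera axes: x right, y down, z forward; pixel columns grow to the right and rows downward; lengths in m; the calibration is good to about 2 mm. A picture is of the moment at which its call begins. There is no depth.
A pose or a line that the arm cannot do raises env.IKError and nothing moves.
- env.sign_off(): hands the job in; it is judged then, once.
Readings, each from a call of its own:
- env.read_clock(): time.
- env.read_joint_positions(): joint angles.
- env.read_joint_velocities(): joint speeds.
- env.read_joint_torque(): joint torques, N m.
- env.read_tcp_pos(): TCP position.
- env.read_ee_rot(): TCP orientation.
- env.read_ft_force(): force on the tool from outside, world axes, zero at the start.
- env.read_wrist_torque(): the same for the moment, N m.
- env.read_grip_width(): finger opening in m.
- env.read_grasp_force(): force on a finger pad.
Only numpy, scipy, OpenCV 4.12 (cv2) and the standard library are available. Lean on these libraries where they do the work, as an engineer would, in place of code of your own. Each camera call takes 0.05 s, during which the arm holds its last target. There are 200 camera calls.

## Task

Take the brass plate out of the wooden stand and stand it on edge, fully down, in the empty slot of the blue cassette. Then pinch the cassette's two orange side catches together and lift the cassette, level and with both plates in it, well clear of its dock (its underside at least 12 cm above the bench). Finish holding it up still by the squeezed catches, without putting it down, and leave the other plate and everything else on the bench alone.

Things in the scene. Friction and masses are not known exactly. Their poses are not given: they have to be found in the camera images.
- cassette: blue parts cassette, 164 mm long (own x) by 52 mm wide (own y), origin at the centre of its underside, own z up. It stands latched in the dock. Two cross slots, centred 52 mm either side of its centre at x = -52 (already holds a grey plate) and x = +52 (empty). A blue block, 26 mm long in x and topping out 76 mm above the underside, stands in the middle between two orange catches. Mass about 0.7 kg with both plates in.
- empty_slot (a point): centre of the floor of the cassette's empty slot, 5 mm above the cassette's underside (11 mm above the table while docked); axes as the cassette's. The slot takes a plate on edge with the plate's thickness along x: 13 mm wide in x, 44 mm in y; white walls about 26 mm above the slot floor with flared lips that widen the mouth to about 20 mm; the blue side walls are as high.
- catch_grip (a point): point midway between the two orange catch pads, 62 mm above the cassette's underside (68 mm above the table while docked); axes as the cassette's. The pads' outer faces stand 30 mm either side of it along y (60 mm apart, 44 mm when fully squeezed); each pad is 24 mm long in x and spans from 42 to 76 mm above the underside. Pinch along y and lift by them. Level with the pads nothing else stands outside them; the dock below reaches 36 mm above the table.
- catch_left (a joint): travel of the orange catch on the cassette's +y side, m: 0 = sprung out, its foot hooked under the dock's red strike bar; 0.008 = squeezed fully in, against its stop. Foot is clear of the bar from about 0.005 to 0.007, depending on where the cassette sits in its play of 2 mm. Spring: 2.4 N at rest to 7.2 N fully in.
- catch_right (a joint): the same for the catch on the -y side.
- dock: grey loading dock bolted to the bench, base 210 x 110 x 6 mm, origin at the centre of its underside on the table, x along its length. The cassette stands on the base plate 6 mm above the table, between guide walls (56 mm apart) whose tops are 36 mm above the table; two red strike bars in the walls hold down the catch feet.
- brass_plate_center (a point): centre of the loose brass (yellow) plate to be loaded: 10 mm thick (own x), 40 mm wide (own y), 76 mm tall (own z, up), about 0.2 kg. It stands on edge in one of the stand's two grooves (either one).
- stand: wooden stand fixed to the bench, 150 mm long (own x), 70 mm wide, 30 mm tall, origin at the centre of its underside. Two grooves across it, centred at x = -37.5 and +37.5 mm, each 14 mm wide and 46 mm long, floor 8 mm above the table; so plates stand from 8 to 84 mm above the table, 54 mm of it above the wood.
- steel_plate_center (a point): centre of the grey plate in the other groove of the stand, same size; it stays there.
- loaded_plate_center (a point): centre of the grey plate already in the cassette's slot at x = -52, same size (43 mm above the cassette's underside when seated); it stays in the cassette.
- round_stub: bystander to leave alone: bright round bar offcut standing on end, 48 mm diameter, 70 mm tall
- dark_stub: bystander to leave alone: dark round bar offcut, 60 mm diameter, 45 mm tall
- tall_stub: bystander to leave alone: bright round bar offcut standing on end, 40 mm diameter, 110 mm tall
- bushing: bystander to leave alone: copper-coloured ring, 64 mm outside, 40 mm bore, 40 mm tall
- spanner: bystander to leave alone: spanner lying flat beyond the stand
- oil_bottle: bystander to leave alone: yellow oil bottle with red cap, 60 mm diameter, 150 mm tall
- deburrer: bystander to leave alone: deburring tool (like a screwdriver) lying near the robot
Mind the look-alikes: they are no part of the job. Leave any red look-alike of the part that bears brass_plate_center alone.

How it is judged:
On the way, in this order (a step that is already met when the one before it is completed fails the run):
1. the brass plate stands let go, fully down in the empty slot, with the cassette still in its dock (x of brass_plate_center in the frame of cassette between 0.044 and 0.06 m and y of brass_plate_center in the frame of cassette between -0.006 and 0.006 m and z of brass_plate_center in the frame of cassette between 0.038 and 0.047 m and angle between the z axis of brass_plate_center and the z axis of cassette, either way round below 0.2 rad and z of cassette in the frame of dock below 0.0085 m and horizontal distance between cassette and dock below 0.008 m and contact force between the fingers and brass_plate below 0.1 N), for 0.2 s.
2. both catches squeezed by the fingers while the cassette is still in its dock (value of joint each of catch_left, catch_right above 0.0055 m and z of cassette in the frame of dock below 0.0085 m and horizontal distance between cassette and dock below 0.008 m), for 0.1 s.
At the end, for the whole second after the job is handed in: Fingers hold the cassette still, underside over 110 mm up, tilt under 0.2 rad, off the dock, both catches in over 5.5 mm, grip over 5 N; both its plates seated (within 8 mm along, 6 mm across, centre 38-47 mm above the underside, under 0.2 rad off upright); other plate within 15 mm of its start (height (world z) of cassette above 0.11 m and angle between cassette's own z axis and vertical below 0.2 rad and linear speed of cassette below 0.03 m/s and value of joint each of catch_left, catch_right above 0.0055 m and contact force between the fingers and cassette above 5 N and contact force between cassette and dock below 0.1 N and x of brass_plate_center in the frame of cassette between 0.044 and 0.06 m and y of brass_plate_center in the frame of cassette between -0.006 and 0.006 m and z of brass_plate_center in the frame of cassette between 0.038 and 0.047 m and angle between the z axis of each of brass_plate_center, loaded_plate_center and the z axis of cassette, either way round below 0.2 rad and x of loaded_plate_center in the frame of cassette between -0.06 and -0.044 m and y of loaded_plate_center in the frame of cassette between -0.006 and 0.006 m and z of loaded_plate_center in the frame of cassette between 0.038 and 0.047 m and distance of steel_plate_center from where it was at the start of the episode below 0.015 m); the arm keeps its last pose, push and grip.
It fails at once if the other plate or a bystander moved more than 30 mm (distance of any of steel_plate_center, round_stub, dark_stub, tall_stub, bushing, spanner, oil_bottle, deburrer from where it was at the start of the episode above 0.03 m).
It fails at once if the cassette turned over or tipped by more than 0.6 rad (angle between cassette's own z axis and vertical above 0.6 rad).
It also fails if it takes over 61 s, if anything falls off the work surface, if the arm or the gripper's body presses on something with over 40 N, if the wrist force passes 120 N, or if a joint passes its speed limit or range.

## Working session

There is one attempt and no reset: what is moved stays moved. The work goes in short steps, each a Python script; the robot and the scene stay as the last script left them, time stands still between calls to the robot, and variables do not carry over. Pictures are saved under pics/ and viewed, at most 10 in all, crops included, and the job is handed in when it is done.

```bash
mkdir -p pics; cat > h.py <<'E'
import numpy as np, cv2
from bench import env, cams
def cap(n,fn=None):
    c=cams.capture(n)
    if fn: cv2.imwrite('pics/'+fn,cv2.cvtColor(c['color'],cv2.COLOR_RGB2BGR)); np.savez('pics/'+fn[:-4]+'.npz',**c)
    return c
def ray(c,uv):
    R=cv2.Rodrigues(np.array(c['rvec'],float))[0]; t=np.array(c['tvec'],float).ravel()
    uv=np.atleast_2d(uv).astype(float)
    d=np.c_[uv,np.ones(len(uv))]@np.linalg.inv(c['intrinsics']).T@R
    return -R.T@t, d
def plane(c,uv,z):
    o,d=ray(c,uv); return o+d*((z-o[2])/d[:,2])[:,None]
def proj(c,P):
    return cv2.projectPoints(np.atleast_2d(P).astype(float),np.array(c['rvec'],float),np.array(c['tvec'],float),np.array(c['intrinsics'],float),None)[0][:,0]
E
python3 - <<'E'
from h import *
a=cap('scene','scene0.png');b=cap('side','side0.png');w=cap('wrist','wrist0.png')
im=np.hstack([cv2.imread('pics/scene0.png'),cv2.imread('pics/side0.png')])
for c in (a,b,w): print(ray(c,[256,192]))
print(env.read_clock(), env.read_ee_rot())
E
```

```text
(array([ 0.95570184, -0.39040735,  0.96605271]), array([[-0.39113873,  0.33657286, -0.85664561]]))
(array([ 0.34260811, -0.55582809,  0.76576926]), array([[ 0.24303008,  0.60047957, -0.76220445]]))
(array([0.19890555, 0.59578387, 0.37325956]), array([[ 0.24621244, -0.11759883, -0.96205766]]))
0.15 [-6.74556688e-01 -3.06820422e+00  1.29630656e-03]
```

View pics/scene0.png

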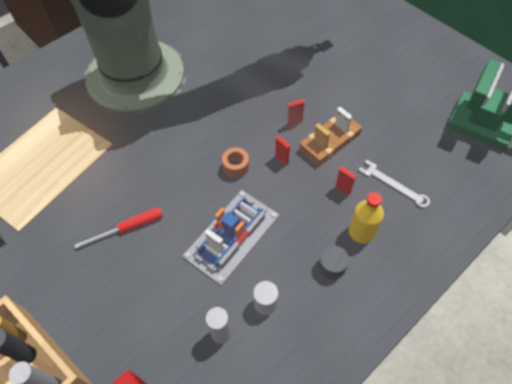

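View pics/side0.png

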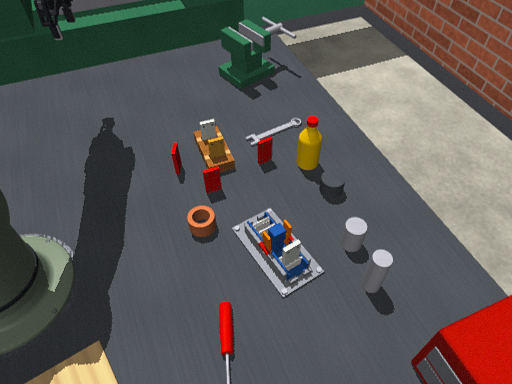

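Scene: the stand holds a brass plate near (321,133) and a steel plate near (344,117). The red look-alikes are at (295,110), (282,150) and (345,180). The cassette is at (231,232), with its grey plate at about (214,240) and its empty slot at about (248,210). I'll enlarge both views to confirm.

```bash
python3 - <<'E'
from h import *
a=dict(np.load('pics/scene0.npz'));b=dict(np.load('pics/side0.npz'))
A=cv2.imread('pics/scene0.png');B=cv2.imread('pics/side0.png')
f=lambda I,x,y:cv2.resize(I[y:y+75,x:x+100],(400,300),interpolation=cv2.INTER_CUBIC)
cv2.imwrite('pics/crop1.png',np.vstack([np.hstack([f(A,275,90),f(B,165,105)]),np.hstack([f(A,180,190),f(B,230,210)])]))
print(plane(a,[[321,133],[344,117],[248,208],[230,222],[214,240]],.07))
print(plane(b,[[216,145],[208,128],[277,230]],.07))
E
```

```text
[[ 0.53183488  0.18478046  0.07      ]
 [ 0.53636264  0.26097304  0.07      ]
 [ 0.56442155 -0.07816501  0.07      ]
 [ 0.56350247 -0.12875632  0.07      ]
 [ 0.57251661 -0.18052579  0.07      ]]
[[ 0.53086704  0.17868919  0.07      ]
 [ 0.53274341  0.24982971  0.07      ]
 [ 0.56475408 -0.12394729  0.07      ]]
```

View pics/crop1.png

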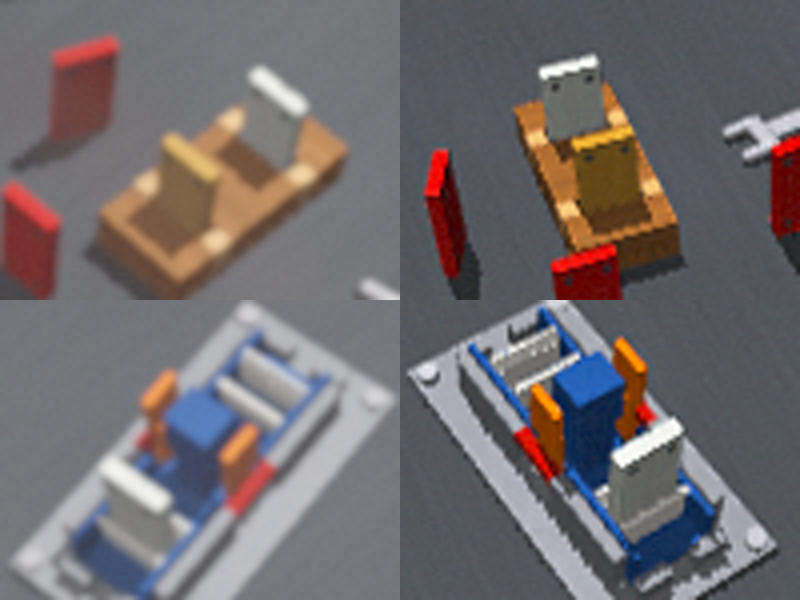

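The crops confirm the brass plate: it's the yellow one at (321,133) in scene and (216,145) in side, the only yellow plate, standing in the near groove. The grey plate in the far groove and the three red ones are not it. Plates run across the stand's long axis, roughly along world x. The cassette's +x (empty) end points toward +y. I'll grip the plate across its 40 mm width, because opening along its thickness in the slot would hit the block. Next is a close look with the wrist camera.

```bash
cat >> h.py <<'E'
def rv(phi):  # tool down, tool y at angle phi (rad)
    a=(phi+np.pi/2)/2; return np.pi*np.array([np.cos(a),np.sin(a),0])
E
python3 - <<'E'
from h import *
for p in (0,np.pi):
    for q in ([.531,.18,.2],[.565,-.125,.2],[.57,-.077,.05]):
        j=env.solve_ik(q,rv(p)); print(p,q,None if j is None else np.round(j,2))
E
```

```text
0 [0.531, 0.18, 0.2] [-0.67  0.48  0.33  1.82 -0.2   0.88 -0.25]
0 [0.565, -0.125, 0.2] [-0.25  0.54  0.53  1.78 -0.33  0.91  0.42]
0 [0.57, -0.077, 0.05] [-0.2   0.73  0.33  1.87 -0.39  0.6   0.38]
3.141592653589793 [0.531, 0.18, 0.2] [-0.15  0.48 -0.39  1.79  0.22  0.92  2.51]
3.141592653589793 [0.565, -0.125, 0.2] [-0.59  0.86  1.23  1.79 -0.89  1.17 -2.22]
3.141592653589793 [0.57, -0.077, 0.05] [-0.58  1.01  1.01  1.89 -1.1   0.93 -2.16]
```

```bash
python3 - <<'E'
from h import *
env.goto([.562,-.125,.23],rv(0)); cap('wrist','wc.png'); print(env.read_clock())
env.goto([.531,.18,.2],rv(0)); cap('wrist','ws.png'); print(env.read_clock(), env.read_grip_width())
im=np.hstack([cv2.imread('pics/wc.png'),cv2.imread('pics/ws.png')]); cv2.imwrite('pics/w2.png',cv2.resize(im,(800,300),interpolation=cv2.INTER_AREA))
E
```

```text
2.8667
4.0917 0.08549596682586126
```

View pics/w2.png

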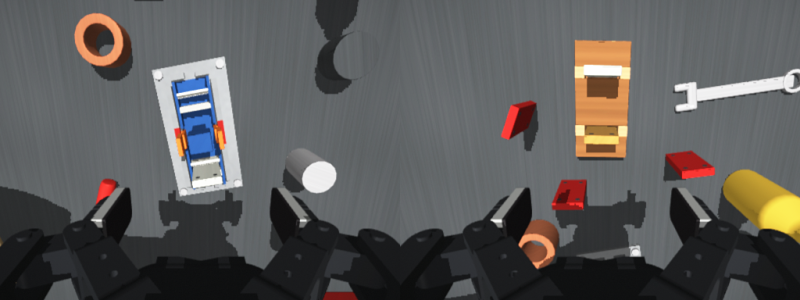

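```bash
python3 - <<'E'
from h import *
c=dict(np.load('pics/wc.npz')); s=dict(np.load('pics/ws.npz')); print(c['intrinsics'][0],c['tvec'])
C=cv2.imread('pics/wc.png');S=cv2.imread('pics/ws.png')
h=cv2.cvtColor(S,cv2.COLOR_BGR2HSV); 
m=cv2.inRange(h,(20,100,150),(32,255,255)); m[:,340:]=0
n,l,st,ce=cv2.connectedComponentsWithStats(m)
for i in range(1,n):
  if st[i,4]>15: print('yellow',st[i],ce[i],plane(s,ce[i],.084))
h=cv2.cvtColor(C,cv2.COLOR_BGR2HSV); 
for nm,lo,hi in (('orange',(8,150,120),(18,255,255)),('blue',(100,120,170),(125,255,255))):
  m=cv2.inRange(h,lo,hi); n,l,st,ce=cv2.connectedComponentsWithStats(m)
  for i in range(1,n):
    if st[i,4]>15: print(nm,st[i],ce[i],plane(c,ce[i],.082))
m=cv2.inRange(h,(0,0,130),(180,40,255)); m[:,320:]=0; m[:,:180]=0;m[260:]=0
k=cv2.findContours(cv2.morphologyEx(m,cv2.MORPH_CLOSE,np.ones((9,9))),cv2.RETR_EXTERNAL,2)[0]; k=max(k,key=cv2.contourArea)
P=plane(c,k[:,0],.006)[:,:2]; r=cv2.minAreaRect((P*1000).astype(np.float32)); print('dock',r)
f=lambda I,x,y,w,hh,W,H:cv2.resize(I[y:y+hh,x:x+w],(W,H),interpolation=cv2.INTER_CUBIC)
cv2.imwrite('pics/crop2.png',np.hstack([f(C,185,65,135,195,415,600),f(S,215,45,85,165,310,600)]))
E
```

```text
[299.41386306   0.         256.66532495] [-0.56144743 -0.15586137  0.3433658 ]
yellow [236 173  54  11 443] [258.40180587 178.36568849] [[0.53266025 0.18631275 0.084     ]]
orange [117  24  41  61 117] [144.99145299  63.81196581] [[ 0.46112173 -0.01813452  0.082     ]]
orange [106  28  39  45 139] [118.88489209  47.30935252] [[ 0.43931929 -0.00459939  0.082     ]]
orange [273 160  14  31 250] [280.012 174.26 ] [[ 0.58485728 -0.11945527  0.082     ]]
orange [226 167  13  33 270] [231.92222222 182.47407407] [[ 0.53699818 -0.12793248  0.082     ]]
blue [264  97  12  61 193] [269.52331606 126.67357513] [[ 0.57384295 -0.07328657  0.082     ]]
blue [226 100  38  19 479] [244.21503132 108.7473904 ] [[ 0.54997417 -0.05692662  0.082     ]]
blue [220 105  14  59 182] [226.47802198 133.45054945] [[ 0.53280792 -0.07969219  0.082     ]]
blue [232 127  33   9  94] [246.91489362 131.23404255] [[ 0.55234685 -0.07757829  0.082     ]]
blue [ 235  147   40   53 1266] [255.86176935 173.06319115] [[ 0.5609118  -0.11828631  0.082     ]]
blue [238 193   8  37  95] [241.90526316 209.51578947] [[ 0.54663579 -0.15647844  0.082     ]]
blue [280 198   9  38  98] [284.36734694 216.76530612] [[ 0.59037989 -0.16430662  0.082     ]]
dock ((561.1867065429688, -129.2559814453125), (110.50524139404297, 210.52354431152344), 10.20440673828125)
```

View pics/crop2.png

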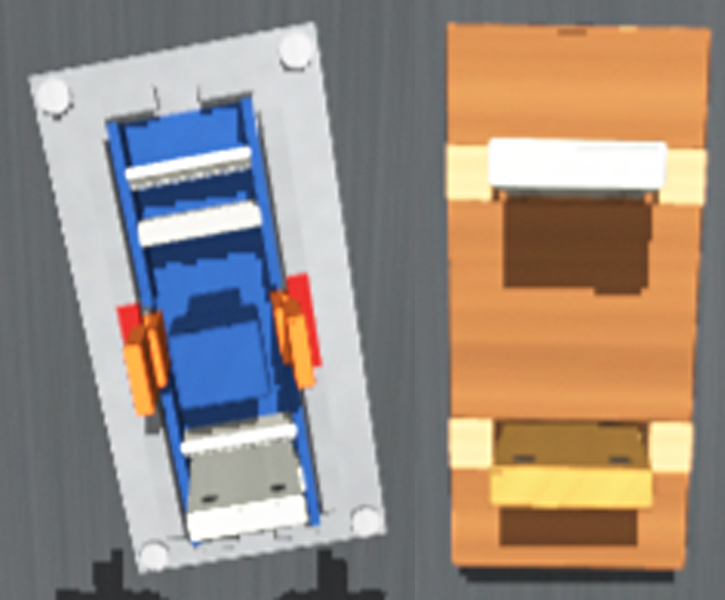

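The crop shows the dock fully visible and the empty slot between the white walls at crop (189,167) and (199,223). The brass plate's top centre is at crop (571,487). The dock fit (110.5 x 210.5 mm) agrees with the stated size. Next I refine the cassette's lateral position and the stand's yaw.

```bash
python3 - <<'E'
from h import *
c=dict(np.load('pics/wc.npz')); s=dict(np.load('pics/ws.npz'))
C=cv2.imread('pics/wc.png');S=cv2.imread('pics/ws.png')
th=np.radians(100.2); ex=np.array([np.cos(th),np.sin(th)]); ey=np.array([-ex[1],ex[0]]); o=np.array([.5612,-.1293])
loc=lambda uv,z:(lambda d:np.round(np.c_[d@ex,d@ey]*1000,1))(plane(c,uv,z)[:,:2]-o)
g=lambda x,y:[185+x/3.074,65+y/3.077]
print('white walls',loc([g(189,163),g(199,222)],.037).tolist())
# lateral: blue extents per row on empty end
h=cv2.cvtColor(C,cv2.COLOR_BGR2HSV); m=cv2.inRange(h,(100,120,60),(125,255,255))
for r in range(108,140,4):
    x=np.where(m[r,200:300])[0]+200; print(r,loc([[x[0]-.5,r],[x[-1]+.5,r]],.037).tolist())
print('block/pads tops',loc([g(172,330),g(262,318),g(272,392),g(180,407),g(130,350),g(300,320),g(147,412),g(308,384)],.082).tolist())
f=lambda x,y:[215+(x-415)/3.647,45+y/3.636]
b=plane(s,[f(490,466),f(652,466),f(652,507),f(490,507)],.084); t=plane(s,[f(490,140),f(665,143),f(665,190),f(490,187)],.084)
print(b,t,b.mean(0),t.mean(0)); d=(t-b).mean(0); print('stand x angle',np.degrees(np.arctan2(d[1],d[0])),np.hypot(*d[:2]))
E
```

```text
white walls [[63.4, -0.5], [42.5, -0.3]]
108 [[78.7, 26.2], [69.5, -25.8]]
112 [[74.7, 27.1], [65.2, -26.2]]
116 [[70.4, 26.9], [61.0, -25.5]]
120 [[66.0, 26.7], [56.7, -25.9]]
124 [[61.7, 26.5], [52.3, -26.3]]
128 [[57.3, 26.3], [48.0, -25.6]]
132 [[52.9, 26.1], [43.6, -26.0]]
136 [[48.6, 27.0], [39.3, -25.3]]
block/pads tops [[14.3, 12.7], [13.1, -16.5], [-11.8, -15.7], [-11.6, 15.0], [10.2, 27.4], [10.3, -28.4], [-11.4, 26.1], [-11.2, -27.7]]
[[0.51250498 0.19105709 0.084     ]
 [0.5517083  0.19099666 0.084     ]
 [0.55191092 0.18072296 0.084     ]
 [0.51229058 0.1807837  0.084     ]] [[0.51406156 0.26564114 0.084     ]
 [0.55315475 0.26494473 0.084     ]
 [0.55338566 0.25489578 0.084     ]
 [0.51385214 0.25560694 0.084     ]] [0.5321037 0.1858901 0.084    ] [0.53361353 0.26027215 0.084     ]
stand x angle 88.83715066391079 0.07439736283161673
```

```bash
python3 - <<'E'
from h import *
p=np.array([.5321,.1859]); R=rv(np.radians(-1.2))
env.goto([*p,.13],R); env.line_to([*p,.042],feed=.08); print(env.read_ft_force())
env.close_gripper(50); env.hold(.2); print(env.read_grip_width(),env.read_grasp_force(),env.read_tcp_pos(),env.read_clock())
env.line_to([*p,.18],feed=.1)
print(env.read_grip_width(),env.read_ft_force())
th=np.radians(100.2); q=np.array([.5612,-.1293])+.0525*np.array([np.cos(th),np.sin(th)])
env.goto([*q,.16],rv(np.radians(10.2))); env.hold(.3); print(q,env.read_tcp_pos(),env.read_grip_width(),env.read_ft_force(),env.read_clock())
cap('wrist','wh.png'); cap('side','sh.png');cap('scene','ch.png')
f=lambda n,x,y:cv2.resize(cv2.imread(n)[y:y+150,x:x+130],(400,460),interpolation=cv2.INTER_CUBIC)
cv2.imwrite('pics/hold.png',np.hstack([f('pics/wh.png',190,150),f('pics/sh.png',210,130)]))
E
```

```text
[0.22157011 0.03922577 0.30143509]
0.039434189699066244 49.636656045913696 [0.53216933 0.18597094 0.04229865] 6.4167
0.03918908340202403 [ 0.40908111 -0.38374163 -1.75297411]
[ 0.55190305 -0.07762973] [ 0.55205736 -0.07675588  0.15999982] 0.03909749793775082 [-0.39087913  0.82911763 -1.38817331] 9.2833
```

View pics/hold.png

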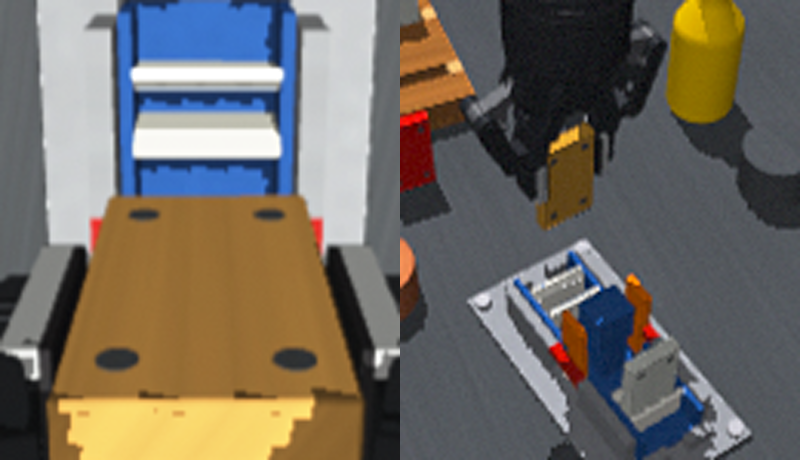

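The plate is held square between the pads, and the slot is visible beyond it. I'll check its tilt from the front-face edges: bottom edge at crop row 197, top edge at row 397.

```bash
python3 - <<'E'
from h import *
c=dict(np.load('pics/wh.npz'))
th=np.radians(100.2); ex=np.array([np.cos(th),np.sin(th)]); ey=np.array([-ex[1],ex[0]]); o=np.array([.5612,-.1293])
g=lambda x,y:[190+x/3.077,150+y/3.067]
loc=lambda uv,z:(lambda d:np.round(np.c_[d@ex,d@ey]*1000,1))(plane(c,uv,z)[:,:2]-o)
print('bottom',loc([g(110,197),g(303,197)],.126).tolist()); print('top',loc([g(50,397),g(362,397)],.202).tolist())
print('walls',loc([g(207,72),g(207,137)],.037).tolist(),'rims',loc([g(119,120),g(293,120)],.037).tolist())
print('tcp',(env.read_tcp_pos()[:2]-o)@ex,(env.read_tcp_pos()[:2]-o)@ey)
E
```

```text
bottom [[57.5, 19.6], [57.6, -19.7]]
top [[59.0, 19.3], [59.1, -19.2]]
walls [[64.2, -0.3], [44.2, -0.3]] rims [[49.5, 26.0], [49.5, -26.0]]
tcp 0.052809106659031935 -0.00010221768260830231
```

```bash
python3 - <<'E'
from h import *
q=np.array([.5519,-.0776])
env.line_to([*q,.062],feed=.08); print(env.read_ft_force())
f0=env.read_ft_force()[2]
for z in np.arange(.058,.0425,-.002):
    env.line_to([*q,z],feed=.03); f=env.read_ft_force(); print(round(z,4),f.round(1))
    if f[2]-f0>6: break
env.open_gripper(); env.hold(.3); env.line_to([*q,.16],feed=.12); env.hold(.2)
print(env.read_clock())
env.goto([.5612,-.1293,.2],rv(np.radians(10.2)))
cap('wrist','wi.png'); cap('side','si.png')
f=lambda n,x,y:cv2.resize(cv2.imread(n)[y:y+150,x:x+130],(400,460),interpolation=cv2.INTER_CUBIC)
cv2.imwrite('pics/ins.png',np.hstack([f('pics/wi.png',190,80),f('pics/si.png',210,170)]))
E
```

```text
[ 0.77274284 -0.55592207 -2.41376771]
0.058 [-0.1  0.4 -0.7]
0.056 [-0.4 -0.  -1.8]
0.054 [-0.1 -0.1 -2.4]
0.052 [ 0.1 -0.1 -1.9]
0.05 [-0.7 -0.4 -2.8]
0.048 [ 0.5  0.9 -1.7]
0.046 [-0.1  0.5 -2.5]
0.044 [-4.6  1.1 22.2]
14.975
```

View pics/ins.png

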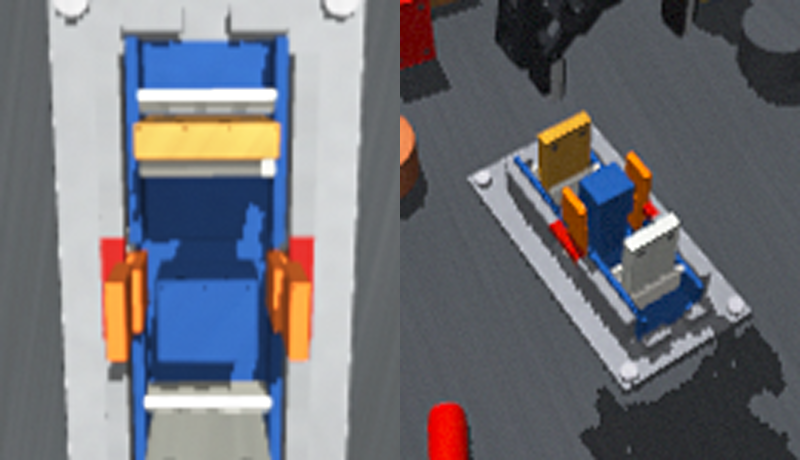

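The wrist view shows the brass plate at crop (207,140), upright between the white walls, and the side view shows its top level with the grey plate's. Contact came at the height expected for the slot floor. Now I pinch the catches and lift.

```bash
python3 - <<'E'
from h import *
o=np.array([.5611,-.1291])
env.line_to([*o,.045],feed=.08); print(env.read_ft_force().round(1))
env.close_gripper(60); env.hold(.6); print(env.read_grip_width(),env.read_grasp_force(),env.read_ft_force().round(1))
if env.read_grip_width()<.0455:
    env.line_to([*o,.060],feed=.03); print(env.read_ft_force().round(1),env.read_grip_width())
    env.line_to([*o,.195],feed=.06); env.hold(.5); print(env.read_ft_force().round(1),env.read_grip_width(),env.read_grasp_force(),env.read_tcp_pos())
print(env.read_clock())
cap('scene','sl.png'); cap('side','il.png')
f=lambda n,x,y:cv2.resize(cv2.imread(n)[y:y+150,x:x+130],(400,460),interpolation=cv2.INTER_CUBIC)
cv2.imwrite('pics/lift.png',np.hstack([f('pics/sl.png',160,120),f('pics/il.png',210,120)]))
E
```

```text
[ 0.2 -0.9 -0.1]
0.039610723837437634 57.5693678855896 [-4.9  2.6 27.4]
[-1.   0.8 -7.4] 0.03854731133282859
[ 0.1 -0.2 -7.7] 0.03834340787340646 61.74401879310608 [ 0.56109467 -0.12908227  0.19498444]
22.2167
```

View pics/lift.png

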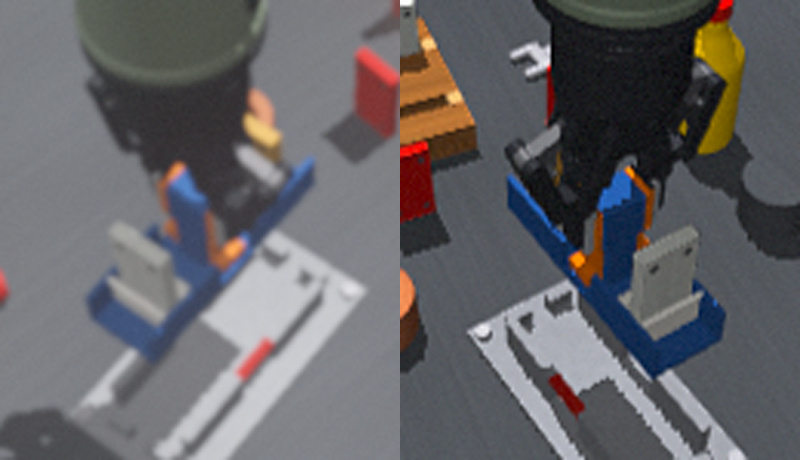

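The cassette is up, level, and carries 7.7 N, its full weight. The finger opening reads 38 mm rather than the expected 44 mm, so I'll check the catches, height and brass plate more closely.

```bash
python3 - <<'E'
from h import *
cap('wrist','wl.png')
f=lambda n,x,y,w,h,W=400:cv2.resize(cv2.imread(n)[y:y+h,x:x+w],(W,int(W*h/w)),interpolation=cv2.INTER_CUBIC)
cv2.imwrite('pics/lift2.png',np.hstack([f('pics/wl.png',146,90,220,250),f('pics/il.png',240,160,88,100)]))
E
```

```text
(no output)
```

View pics/lift2.png

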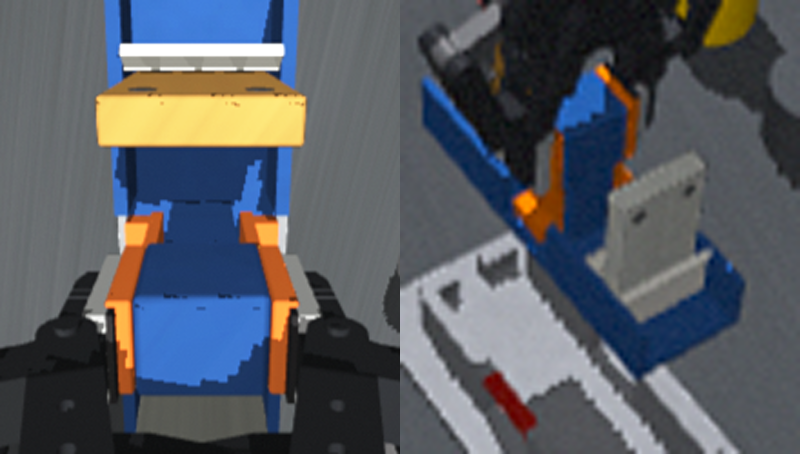

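The catches are flush against the block on both sides (crop ~(120,320) and (280,320)), with the finger pads on their outer faces. The brass plate is upright between its walls. The underside is at about 0.15 m. Handing in.

```bash
python3 -c "
from h import *
env.hold(.5); print(env.read_grip_width(), env.read_grasp_force(), env.read_ft_force().round(1)); print(env.sign_off())"
```

```text
0.03854667773882901 61.743693351745605 [ 0.6 -0.7 -6.8]
the job is handed in; nothing more can be done
None
```

The brass plate is in the cassette's empty slot, and the arm is holding the cassette up level by its squeezed catches, underside about 15 cm above the bench (inferred from the arm's travel). I handed the job in at about 23 s; no verdict came back, and I didn't re-measure the other plate or bystanders.

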